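# Put the spice jar in the cupboard's door rack and snap the door shut

## Robot

A 6-joint arm with a two-finger parallel gripper is mounted at the origin on a cart in front of the work surface, level with it; the furniture and walls round the work are solid. World frame = base frame: x ahead of the robot, y to its left, z up, the work surface at z = 0. Lengths are in mm, angles in degrees, forces in N, time in s.
With the tool pointing down it reaches from about 325 to 925 mm from the base axis. Payload 3.1 kg.
Tool frame: the origin (TCP) lies on the mounting face of the last link; the fingertips stand 173 mm ahead of it and the grasp point (between the pads) lies 155 mm ahead of it; z points along the fingers, y is the line along which they close (so a half turn about z gives the same grasp; the last joint's range is limited). The gripper opens to 85 mm and grips with 20 to 120 N. Pads are 22 mm wide; open, the fingers measure 114 mm over their backs; the gripper's body (76 mm by 85 mm) begins 54 mm behind the grasp point. The pads swing forward as they close: fully open they stand 13 mm farther back than shut.
Start: joints at [-75.986, 12.427, 92.441, -0, 75.132, -6.429], TCP at [218.32, -585.643, 404.7] pointing down, gripper open.
Joint ranges: [-157.48, 157.48], [-44.54, 120.13], [17.64, 146.25], [-64.5, 244.5], [7.68, 150.69], [-147.95, 147.95]. Speed limits (degrees/s): [159.86, 159.86, 180, 180, 180, 180].

## Interface

Orientations are given as [roll, pitch, yaw] about the fixed x, y, z axes, in that order (R = Rz(yaw) Ry(pitch) Rx(roll)).
In Python, from station import ctrl, fingers, cams, models, status gives the robot as it stands. Calls block until the motion is done:
- ctrl.goto(position, orientation): joint-space move of the TCP to a pose.
- ctrl.move_l(position, attitude=None, speed=150): straight line of the TCP; attitude=None keeps the orientation; speed is the mean speed in mm/s.
- ctrl.move_j(angles): joint-space move.
- fingers.grip(opening, squeeze=None): finger opening in mm; squeeze is the grip in N (None keeps the last); returns when the fingers have stopped.
- ctrl.wait(seconds).
- ctrl.solve_ik(position, orientation): joint angles nearest the present ones, or None.
- cams.get_image(name): name is "scene" or "top"; returns (picture, depth): 420x560x3 uint8, red, green, blue; 420x560 float32, mm along the optical axis (not along the pixel's ray), 0 where there is no reading.
- cams.get_calibration(name): a dict with "fx", "fy", "cx", "cy" (pixels), "R" (3x3) and "t" (3): a world point X has camera coordinates R X + t. Camera axes: x right, y down, z forward; pixel columns grow to the right and rows downward; lengths in mm; the calibration is good to about 2 mm. A picture is of the moment at which its call begins. get_calibration takes no time and is no camera call.
A pose or a line that the arm cannot do raises ctrl.Unreachable and nothing moves.
- ctrl.sign_off(): hands the job in; it is judged then, once.
Trained networks look in the newest picture that a camera, given by its name, has taken for a name from the list of things; names that differ only in an ending like _2 or _b are one class to them, and where a whole thing is asked for, a point or a joint stands for the part that bears it (a point fixed in the world has none). Each returns a list of dicts, best first, with "score" (0 to 1); they miss things now and then, are a little off and sometimes report something else, mostly with a low value. They report only what shows in the picture. A call takes as long as a camera call.
- models.look_for(camera, label): "point" ([column, row] in pixels, amid what is visible of it).
- models.trace(camera, label): "region" (420x560 bool, what is visible of it) and "point" ([column, row] in pixels, amid what is visible of it).
- models.pinpoint(camera, label): "point" ([column, row] in pixels: a listed point, or the origin of a listed thing).
Readings, each from a call of its own:
- status.get_t(): time.
- status.get_joint_pos(): joint angles.
- status.get_qvel(): joint speeds.
- status.get_effort(): joint torques, N m.
- status.get_tcp_pos(): TCP position.
- status.get_ee_rot(): TCP orientation.
- status.get_wrist_force(): force on the tool from outside, world axes, zero at the start.
- status.get_moment(): the same for the moment, N m.
- status.get_grip_width(): finger opening in mm.
- status.get_grip_force(): force on a finger pad.
Only numpy, scipy, OpenCV 4.12 (cv2) and the standard library are available. Lean on these libraries where they do the work, as an engineer would, in place of code of your own. Each camera call takes 0.05 s, during which the arm holds its last target. There are 200 camera calls.

## Task

Pull the green door of the little spice cupboard open against its roller catch, stand the spice jar with the red lid upright in the wooden rack on the inside of the door, then push the door shut until the catch snaps and it stays fully home. The cupboard sways on soft rubber feet, so feel for the catch, push and pull no harder than it needs and never shove the cupboard far, and leave the other jar, the lemon and the garlic alone.

Things in the scene. Friction and masses are not known exactly. Their poses are not given: they have to be found in the camera images.
- cupboard: free-standing wooden spice cupboard, 150 deep (x) x 210 wide (y) x 165 high, 3 kg, green door. Origin: centre of its underside; the front faces its own -x (the robot). It stands on soft rubber feet that give along its x axis, 1.2 N per mm, and spring back: under load the door's home yields by a centimetre or more. Over 20 mm (24 N) is a shove and fails.
- door (a joint): angle of the green door (rad): 0 = fully home, held by the catch; grows to 1.7 open. It hinges on its left edge seen from the robot; the free edge swings out towards the robot, clockwise from above, so the door's heading is the cupboard's yaw minus this angle. It stays where it is left (friction 0.08 N m).
- catch (a point): striker bar on the door's inner face, by the free edge, 172 mm from the hinge, 129 mm up. A sprung roller in the cupboard rides over it. Closing: resistance starts 9 mm (0.055 rad at the handle) before home, up to about 17 N, gone 3 mm (0.018 rad) before home; then the door snaps to its hard stop. Opening takes about 12 N over the first 3 mm, then the roller throws the door 6 mm out.
- door_handle (a point): on the axis of the door's handle, 145 mm up: an upright steel round bar 10 mm thick, from 70 to 150 mm up, 35 mm off the door's face, on two thin stems. Axes: x through the door from outside to inside, y along it from free edge to hinge, z up. Door top 155 mm, cupboard top 165 mm up: pinch the bar from above, fingers either side along y.
- door_hinge (a point): point on the door's upright hinge axis, 145 mm up; axes as for the handle. In these axes the handle point is at (-43, -168, 0) mm, the rack point at (37.5, -88, -121) mm; the door panel spans x -7.5 to +7.5 mm and is 206 mm wide.
- door_rack (a point): centre of the floor of the wooden rack on the door's inner face, 24 mm up; axes as for the handle. Open at the top; inside 60 mm deep (x) and 100 mm wide (y), bounded by the door panel and, on the other sides, 30 mm high rails. It swings with the door; load it from above with the door about 1 rad open.
- spice_a: the jar to put away: clear spice jar, red round lid, brown label, 45 mm across, 106 mm high, about 0.11 kg, upright on the worktop. Origin: centre of its underside, z up. The lid (20 mm high) can be gripped from above in any direction.
- spice_b: another spice jar, yellow lid and dark blue label, 42 mm across, 96 mm high; to be left alone. Origin: centre of its underside, z up.
- lemon: lemon, 72 x 55 x 56 mm, to be left alone. Origin: under its centre.
- garlic_0: pale garlic bulb, 60 mm across, 59 mm high, to be left alone. Origin: under its centre.

How it is judged (in metres and radians):
On the way, in this order (a step that is already met when the one before it is completed fails the run):
1. the door has been pulled open by more than 0.5 rad (value of joint door above 0.5 rad), for 0.1 s.
2. the red-lidded jar stands in the rack of the open door, let go (x of spice_a in the frame of door_rack between -0.022 and 0.022 m and y of spice_a in the frame of door_rack between -0.045 and 0.045 m and z of spice_a in the frame of door_rack between -0.006 and 0.008 m and angle between spice_a's own z axis and vertical below 0.2 rad and value of joint door above 0.4 rad and contact force between the fingers and spice_a below 0.1 N), for 0.2 s.
At the end, for the whole second after the job is handed in: the door is fully home behind its catch (joint below 0.012 rad) and at rest, with the red-lidded jar standing upright (within 0.2 rad) on the floor of its rack; the other jar is upright, and nothing is held (x of spice_a in the frame of door_rack between -0.022 and 0.022 m and y of spice_a in the frame of door_rack between -0.045 and 0.045 m and z of spice_a in the frame of door_rack between -0.006 and 0.008 m and angle between each of spice_a, spice_b's own z axis and vertical below 0.2 rad and value of joint door below 0.012 rad and velocity of joint door below 0.05 rad/s and linear speed of spice_a below 0.03 m/s); the robot touches nothing.
It fails at once if the cupboard is shoved or dragged out of its place by more than 20 mm (distance of cupboard from where it was at the start of the episode above 0.02 m).
It fails at once if the other jar, the lemon or the garlic is moved by more than 25 mm (distance of any of spice_b, lemon, garlic_0 from where it was at the start of the episode above 0.025 m).
It also fails if it takes over 72 s, if anything falls off the work surface, if the arm or the gripper's body presses on something with over 40 N, if the wrist force passes 120 N, or if a joint passes its speed limit or range.

## Working session

There is one attempt and no reset: what is moved stays moved. The work goes in short steps, each a Python script; the robot and the scene stay as the last script left them, time stands still between calls to the robot, and variables do not carry over. Pictures are saved under pics/ and viewed, at most 10 in all, crops included, and the job is handed in when it is done.

```bash
mkdir -p pics; ls
python3 - <<'E'
from station import ctrl, fingers, cams, models, status
import cv2, numpy as np
ims=[]
for c in ("scene","top"):
    p,d=cams.get_image(c); ims.append(p); k=cams.get_calibration(c)
    cv2.imwrite(f"pics/{c}0.png",p[:,:,::-1])
    R=np.array(k["R"]);t=np.array(k["t"]);print(c,"cam at",-R.T@t,k["fx"],k["cx"],k["cy"],"fwd",R[2])
    for n in ("door_handle","door_hinge","spice_a","spice_b","lemon","garlic_0","cupboard","door_rack"):
        for r in models.pinpoint(c,n)[:2]:
            u,v=r["point"]; z=d[int(v),int(u)]
            X=R.T@(np.array([(u-k["cx"])/k["fx"],(v-k["cy"])/k["fy"],1])*z-t)
            print(c,n,round(r["score"],2),np.round(r["point"],1),np.round(X,1))
print(status.get_t())
E
```

```text
pics
station.py
scene cam at [422.58773615 433.64781593 929.10604161] 411.5484377419708 275.8865646916598 205.58834041293673 fwd [ 0.18386022 -0.53170062 -0.82673447]
scene door_handle 0.67 [293.9 182.8] [ 579.2 -148.1  144.6]
scene door_hinge 0.84 [265.  237.4] [589.2  20.1 151.1]
scene door_hinge 0.63 [264.9 181.8] [ 640.  -112.9  163.7]
scene spice_a 0.96 [325.2 162.5] [ 540.5 -325.9   38.7]
scene spice_a 0.84 [274.2 379.7] [473.8 275.3  96.7]
scene spice_b 0.96 [325.2 162.5] [ 540.5 -325.9   38.7]
scene spice_b 0.84 [274.2 379.7] [473.8 275.3  96.7]
scene lemon 0.85 [225.6 364.1] [580.3 272.5  49.9]
scene lemon 0.25 [273.  381.8] [475.1 278.2  89.1]
scene garlic_0 0.5 [288.  141.5] [ 668.3 -375.3   26.9]
scene cupboard 0.7 [241.9 231.5] [638.   31.1 164.9]
scene door_rack 0.76 [255.9 232.6] [609.2  22.2 163.1]
top cam at [ 424.78622203  -53.71969802 1332.52057033] 464.6203937361701 282.9706369671248 214.09589597241242 fwd [ 0.13976333 -0.00816584 -0.99015127]
top door_handle 0.68 [316.6 216.1] [ 585.9 -150.2  145. ]
top door_hinge 0.71 [250.5 212.1] [599.3  20.4 142.2]
top spice_a 0.85 [169.9 257. ] [488.4 235.1 105.8]
top spice_a 0.71 [379.3 237.6] [ 535.5 -328.7   57.1]
top spice_b 0.85 [169.9 257. ] [488.4 235.1 105.8]
top spice_b 0.71 [379.3 237.6] [ 535.5 -328.7   57.1]
top lemon 0.77 [167.4 221. ] [590.4 255.6  55.9]
top garlic_0 0.59 [399.8 189.6] [ 670.5 -393.9   50.3]
top garlic_0 0.49 [169.4 220.7] [591.9 251.4  50.4]
top door_rack 0.56 [277.6 201.5] [622.2 -50.2 165. ]
0.9
```

View pics/scene0.png

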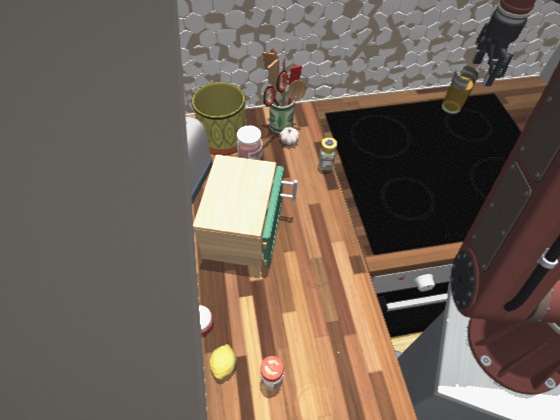

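View pics/top0.png

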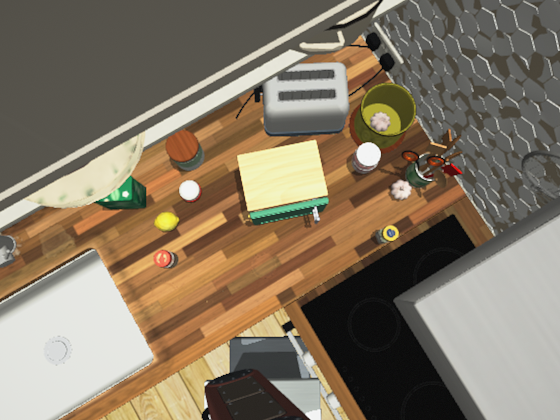

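The scene view shows the cupboard top around (238,195), its handle at (293,188), the red lid at (271,366) and the yellow lid at (328,145). The top view puts the cupboard at (283,180), the handle at (316,214), the red lid at (164,258), and the cupboard is yawed. Next I measure from depth.

```bash
cat > h.py <<'E'
from station import ctrl, fingers, cams, models, status
import cv2, numpy as np
def cloud(c):
    p,d=cams.get_image(c);k=cams.get_calibration(c);R=np.array(k["R"]);t=np.array(k["t"])
    v,u=np.indices(d.shape)
    P=np.stack([(u-k["cx"])/k["fx"]*d,(v-k["cy"])/k["fy"]*d,d],-1)-t
    X=P@R; X[d==0]=np.nan
    return p.astype(int),X
E
python3 - <<'E'
from h import *
for c in ("scene","top"):
    p,X=cloud(c);x,y,z=X[...,0],X[...,1],X[...,2]
    r,g,b=p[...,0],p[...,1],p[...,2]
    m=(abs(z-165)<6)&(abs(x-680)<160)&(abs(y+50)<190)
    pts=X[m][:,:2].astype(np.float32); print(c,m.sum(),cv2.minAreaRect(pts),np.nanmedian(z[m]))
    lo=np.percentile(pts,[1,99],axis=0);print(lo.round(0))
    # handle: points in front region, bright
    m=(z>130)&(z<158)&(x>540)&(x<600)&(y<-110)&(y>-190)
    for q,cc in zip(X[m].round(0)[::2],p[m][::2]): print(q,cc,end=';')
    print()
    m=(r>140)&(g<90)&(b<90)&(abs(x-480)<60)&(abs(y-250)<60)&(z>60)
    print("red",m.sum(),X[m].mean(0),X[m].min(0),X[m].max(0))
    m=(abs(z-106)<4)&(abs(x-480)<60)&(abs(y-250)<60)
    print("lid top",m.sum(),X[m].mean(0),X[m].min(0),X[m].max(0))
    m=(z>200); q=X[m]; q=q[(q[:,0]>330)&(q[:,0]<900)&(abs(q[:,1])<450)]
    print("high",len(q), q.min(0) if len(q) else 0,q.max(0) if len(q) else 0)
    m=(g>r+25)&(g>b)&(abs(x-620)<80)&(y>-200)&(y<60)&(z>100)
    print("green",m.sum(),X[m].min(0),X[m].max(0))
E
```

```text
scene 4879 ((692.1829223632812, -61.88987731933594), (150.5192108154297, 211.93458557128906), 10.785537719726562) 163.82107503252035
[[ 608. -167.]
 [ 772.   47.]]
[ 581. -154.  147.] [233 229 233];[ 577. -158.  144.] [230 224 225];[ 583. -152.  145.] [209 188 184];[ 577. -150.  151.] [248 249 253];[ 599. -148.  139.] [251 253 255];[ 594. -147.  142.] [248 249 253];[ 590. -152.  138.] [251 254 255];[ 585. -152.  141.] [243 241 243];[ 579. -149.  147.] [191 192 201];[ 575. -151.  146.] [199 199 207];[ 596. -148.  136.] [212 212 222];[ 591. -148.  138.] [222 223 230];[ 587. -150.  138.] [241 242 248];[ 581. -148.  143.] [196 195 203];[ 576. -147.  147.] [127 127 134];[ 593. -146.  136.] [145 123 116];[ 589. -148.  136.] [145 135 137];[ 584. -148.  138.] [165 163 169];[ 579. -150.  138.] [101 101 107];[ 575. -153.  136.] [119 107 105];[ 578. -147.  137.] [102 100 105];[ 575. -152.  133.] [122 111 105];[ 578. -147.  133.] [104 104 108];[ 575. -148.  130.] [105 106 110];
red 13 [478.01695358 273.42797461 101.29207943] [464.91368726 262.03775815  94.80018157] [495.7458025  278.85282463 105
[... 825 characters left out ...]
193 195];[ 580. -153.  151.] [237 241 243];[ 578. -148.  146.] [160 162 164];[ 578. -153.  150.] [238 242 245];[ 577. -147.  135.] [104 106 107];[ 575. -151.  150.] [150 154 156];[ 574. -149.  137.] [67 70 71];[ 574. -154.  139.] [94 75 65];
red 16 [483.77393811 244.57240093 100.99174176] [465.01793061 237.31750471  89.46081765] [507.69818561 258.33132182 109.50477695]
lid top 187 [484.94815775 258.63400447 106.83781066] [465.01793061 237.03174852 102.60303628] [504.77830082 279.53254317 109.99979406]
high 71415 [ 330.00285595 -449.74579958  200.22115829] [ 899.55641702  449.67312742 1037.42088401]
green 533 [ 580.44132436 -177.87551013  106.79441752] [638.07736248  20.95188456 163.98947284]
```

Run:
```python
from h import *
for c in ("scene","top"):
    p,X=cloud(c); 
    print(c)
    for x0 in range(300,900,60):
        row=[]
        for y0 in range(-300,400,70):
            m=(abs(X[...,0]-x0-30)<30)&(abs(X[...,1]-y0-35)<35)
            row.append((int(np.nanmax(X[...,2][m])) if m.any() else -1))
        print(x0,row)
print(status.get_ee_rot(),status.get_wrist_force())
th=np.deg2rad(10.8); H=np.array([578,-151.]); 
from math import *
hinge=H-np.array([cos(th)*-43+sin(th)*168, sin(th)*-43-cos(th)*168]); print(hinge)
for off in (0,180,-180):
  for a in (0,.3,.6,1.0,1.2):
    h=th-a;q=hinge+np.array([cos(h)*-43+sin(h)*168, sin(h)*-43-cos(h)*168])
    j=ctrl.solve_ik([*q,135+155],[180,0,degrees(h)+off]); print(off,a,q.round(0),None if j is None else np.round(j))
  print(ctrl.solve_ik([485.5,258.3,350],[180,0,degrees(th-1)+off]))
```

```text
scene
300 [9, 9, 10, 3, 3, 4, 4, 5, 4, -1]
360 [9, 9, 7, 4, 5, 5, 5, 5, 5, -1]
420 [8, 3, 4, 4, 4, 6, 4, 109, 110, 901]
480 [3, 3, 4, 4, 4, 4, 4, 108, 858, 884]
540 [5, 3, 149, 157, 157, 3, 752, 811, 817, 3]
600 [3, 166, 167, 168, 168, 3, 751, 54, 55, 0]
660 [0, 166, 167, 168, 167, 157, 49, 49, -1, -1]
720 [104, 162, 167, 167, 167, 164, 1, -1, -1, -1]
780 [154, -1, 165, 3, 2, -1, -1, -1, -1, -1]
840 [178, 188, 179, 24, -1, -1, -1, -1, -1, -1]
top
300 [965, 963, 13, 7, 9, 9, 9, 10, 9, 9]
360 [968, 965, 955, 9, 8, 8, 8, 9, 11, 9]
420 [970, 966, 10, 8, 8, 9, 8, 112, 113, 9]
480 [946, 7, 10, 8, 9, 9, 8, 113, 804, 10]
540 [8, 9, 154, 160, 163, 10, 989, 940, 816, 545]
600 [10, 171, 172, 173, 172, 1025, 1038, 544, 588, 534]
660 [9, 170, 173, 897, 961, 968, 473, 543, 147, 152]
720 [108, 165, 831, 874, 760, 474, 474, 123, 9, 9]
780 [157, 757, 761, 478, 479, 474, 123, 124, 9, 7]
840 [602, 609, 607, 507, 170, 8, 10, 7, 3, -1]
[-1.79999718e+02 -7.02321048e-04  2.04423607e+01] [ 0.56519155 -0.35536331 -0.03404055]
[588.75829093  22.08165465]
0 0 [ 578. -151.] [-21.  16. 101.  -0.  63.  58.]
0 0.3
[... 222 characters left out ...]
] [ -21.   16.  101.    0.   63. -122.]
180 0.3 [ 527. -140.] [ -22.   10.  108.    0.   61. -106.]
180 0.6 [ 482. -115.] [-22.   4. 115.   0.  61. -88.]
180 1.0 [437. -62.] [-17.  -2. 122.   0.  61. -61.]
180 1.2 [424. -31.] [-14.  -5. 124.   0.  61. -46.]
[ 20.70138197   6.42845274 105.46666674   0.          68.10488052
 -22.80283852]
-180 0 [ 578. -151.] [ -21.   16.  101.    0.   63. -122.]
-180 0.3 [ 527. -140.] [ -22.   10.  108.    0.   61. -106.]
-180 0.6 [ 482. -115.] [-22.   4. 115.   0.  61. -88.]
-180 1.0 [437. -62.] [-17.  -2. 122.   0.  61. -61.]
-180 1.2 [424. -31.] [-14.  -5. 124.   0.  61. -46.]
[ 20.70138197   6.42845274 105.46666674   0.          68.10488052
 -22.80283852]
```

```bash
cat >> h.py <<'E'
from math import *
TH=np.deg2rad(10.8); HG=np.array([588.8,22.1])
def rot(h): return np.array([[cos(h),-sin(h)],[sin(h),cos(h)]])
def rpy(a): return [180,0,degrees(TH-a)+180]
def pt(a,loc): return HG+rot(TH-a)@np.array(loc)
HL=(-43,-168.)
def floc(a,f0): # force in door axes, tared
    f=np.array(status.get_wrist_force())-f0
    return np.r_[rot(TH-a).T@f[:2],f[2]]
E
python3 - <<'E'
from h import *
fingers.grip(45,30)
q=pt(0,HL)
ctrl.goto([*(q+[-20,0]),400],rpy(0))
ctrl.move_l([*q,330],rpy(0))
ctrl.move_l([*q,288],speed=60)
ctrl.wait(.3); f0=np.array(status.get_wrist_force()); print("f0",f0)
fingers.grip(0,30); ctrl.wait(.3)
print(status.get_grip_width(),status.get_grip_force(),floc(0,f0))
off=np.zeros(2)
for i in range(4):
    f=floc(0,f0)
    off+=np.clip([f[0]*.3,f[1]*.1],-1.5,1.5)
    ctrl.move_l([*(q+rot(TH)@off),288],speed=20); ctrl.wait(.2); print(off,floc(0,f0))
print(status.get_tcp_pos(),status.get_t()); np.save("f0",f0)
E
```

```text
f0 [-0.5151347   0.15750046  0.14229017]
8.520124018316084 30.453598201274872 [ 0.82367208 -6.51110601 -1.36206498]
[ 0.24710162 -0.6511106 ] [-0.18903667 -5.69575616 -0.68720058]
[ 0.19039062 -1.22068622] [ 0.46793581 -5.83554234 -1.32542851]
[ 0.33077136 -1.80424045] [ 0.70727187 -5.59425443 -0.22294526]
[ 0.54295292 -2.36366589] [-0.06247064 -4.47565554  0.9829164 ]
[ 579.12745047 -153.24526784  288.25550828] 7.8583
```

Run:
```python
from h import *
f0=np.load("f0.npy"); off=np.array([0.5,-2.4]); a=0; n=0
while a<1.1:
    a+= .012 if a<.12 else .05
    n+=1
    ctrl.move_l([*pt(a,np.array(HL)+off),288],rpy(a),speed=25 if a<.14 else 60)
    f=floc(a,f0)
    if n<12 or n%3==0: print(round(a,3),f.round(1),off.round(1),round(status.get_grip_width(),1))
    off[1]+=np.clip(f[1]*.15,-1,1)
    if abs(f[0])>20 or abs(f[1])>30: print("stop",f);break
ctrl.wait(.3);print(a,floc(a,f0),off,status.get_tcp_pos(),status.get_t()); np.save("st",[a,*off])
p,d=cams.get_image("top");p2,_=cams.get_image("scene");cv2.imwrite("pics/open.png",np.hstack([p[100:330,100:450],p2[100:330,150:450]])[:,:,::-1])
```

```text
0.012 [ 2.  -5.7  0.1] [ 0.5 -2.4] 8.9
0.024 [ 3.7 -4.7 -0.7] [ 0.5 -3.3] 8.5
0.036 [ 5.4 -3.5 -2.3] [ 0.5 -4. ] 8.6
0.048 [ 6.7 -5.3 -2.7] [ 0.5 -4.5] 8.7
0.06 [ 9.1 -3.8 -4. ] [ 0.5 -5.3] 8.7
0.072 [ 9.9 -3.4 -5.1] [ 0.5 -5.8] 8.8
0.084 [2.6 5.2 3.5] [ 0.5 -6.4] 8.8
0.096 [2.1 5.7 4.7] [ 0.5 -5.6] 9.1
0.108 [2.2 4.3 4.6] [ 0.5 -4.7] 9.1
0.12 [2.1 3.6 5.2] [ 0.5 -4.1] 8.6
0.132 [2.1 3.6 4.9] [ 0.5 -3.5] 8.9
0.182 [1.9 1.7 5. ] [ 0.5 -3. ] 8.9
0.332 [0.1 0.4 5.9] [ 0.5 -2.3] 9.1
0.482 [0.7 1.6 5.6] [ 0.5 -2.1] 8.7
0.632 [0.7 0.4 5. ] [ 0.5 -2. ] 8.7
0.782 [1.  0.5 4.3] [ 0.5 -1.8] 8.6
0.932 [2.  0.5 6.1] [ 0.5 -1.6] 8.9
1.082 [0.7 0.1 5.3] [ 0.5 -1.4] 9.0
1.1320000000000003 [1.13181307 0.3355187  6.11577948] [ 0.5       -1.2968518] [426.68477541 -43.29481391 288.26545619] 16.875
```

View pics/open.png

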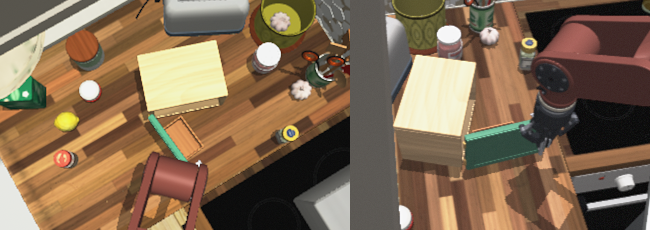

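The picture shows the door standing open about 1.1 rad, the wooden rack visible on its inside at (183,137), with the red lid at (65,158). I let go and fetch the jar.

Run:
```python
from h import *
a,ox,oy=np.load("st.npy")
fingers.grip(40); p=status.get_tcp_pos()
ctrl.move_l([p[0],p[1],400],speed=150)
J=[485.5,258.3]
ctrl.goto([440,200,370],rpy(a)); 
for c in ("top","scene"):
    im,X=cloud(c); x,y,z=X[...,0],X[...,1],X[...,2]
    m=(z>125)&(z<153)&(np.hypot(x-p[0],y-p[1])<25); print(c,"bar",m.sum(),X[m].mean(0) if m.any() else 0,p)
    m=(z>145)&(z<162)&(x>400)&(x<600)&(y<40)&(y>-90)
    if m.sum()>10: print("door rect",m.sum(),cv2.minAreaRect(X[m][:,:2].astype(np.float32)))
    k=cams.get_calibration(c)
    for r in models.pinpoint(c,"door_rack")[:1]:
        R=np.array(k["R"]);t=np.array(k["t"]);ray=R.T@np.array([(r["point"][0]-k["cx"])/k["fx"],(r["point"][1]-k["cy"])/k["fy"],1]);o=-R.T@t
        print("rack",r["score"],o+ray*(24-o[2])/ray[2])
    m=(abs(z-106)<4)&(abs(x-485)<40)&(abs(y-258)<40); print("lid",m.sum(),X[m].mean(0) if m.any() else 0)
print("pred rack",pt(a,(37.5,-88)),"heading",degrees(TH-a))
fingers.grip(68)
ctrl.goto([*J,340],rpy(a)); ctrl.move_l([*J,250],speed=90)
ctrl.wait(.2); f1=np.array(status.get_wrist_force())
fingers.grip(0,25); ctrl.wait(.2)
print(status.get_grip_width(),status.get_grip_force(),status.get_wrist_force()-f1,status.get_tcp_pos())
ctrl.move_l([*J,275],speed=60); ctrl.wait(.2); print(status.get_grip_width(),status.get_wrist_force()-f1,status.get_t())
```

```text
top bar 34 [433.42440919 -49.43514058 143.32703281] [426.15789447 -42.78699622 287.2546049 ]
door rect 532 ((500.52020263671875, -17.639015197753906), (211.5167236328125, 54.28664016723633), 35.25644302368164)
rack 0.63 [543.29822795 -64.13112507  24.        ]
lid 0 0
scene bar 0 0 [426.15789447 -42.78699622 287.2546049 ]
door rect 249 ((565.9737548828125, 5.716970443725586), (75.84143829345703, 18.422317504882812), 36.01822280883789)
rack 0.93 [534.45759743 -54.96317287  24.        ]
lid 429 [486.26726517 257.98165057 105.48573239]
pred rack [539.56422758 -59.91273508] heading -54.058822408809206
43.70336539911521 25.459271371364594 [-1.64162597 -1.2620502   4.66919873] [485.6084093  258.32644559 250.41302629]
43.80765362021222 [-1.15284522  0.07811353 -1.39545829] 22.8917
```

Run:
```python
from h import *
a,ox,oy=np.load("st.npy"); K=pt(a,(37.5+1,-88))
ctrl.move_l([470,200,380],speed=150)
ctrl.move_l([*K,445],speed=180)
ctrl.move_l([*K,300],speed=120)
ctrl.wait(.2); f1=np.array(status.get_wrist_force())
z=280
ctrl.move_l([*K,z],speed=50); print(status.get_wrist_force()-f1)
while z>272.5:
    z-=1; ctrl.move_l([*K,z],speed=20); ctrl.wait(.1); f=status.get_wrist_force()-f1; print(z,f.round(1),status.get_tcp_pos()[2].round(1))
    if f[2]>2.5: break
np.save("z",z)
fingers.grip(62); ctrl.wait(.3)
ctrl.move_l([*K,330],speed=60); ctrl.move_l([*K,430],speed=180)
ctrl.goto([420,60,420],rpy(a))
ims=[]
for c in ("top","scene"):
    im,X=cloud(c); x,y,zz=X[...,0],X[...,1],X[...,2]; ims.append(im)
    m=(abs(zz-130)<5)&(np.hypot(x-K[0],y-K[1])<35); print(c,m.sum(),X[m].mean(0) if m.any() else 0,K)
    m=(zz>125)&(zz<153)&(np.hypot(x-430,y+46)<25); print("bar",X[m].mean(0))
    m=(zz>145)&(zz<162)&(x>400)&(x<600)&(y<40)&(y>-90)&(im[...,1]>im[...,0]+20)
    print("door",m.sum(),np.degrees(np.arctan2(*cv2.fitLine(X[m][:,:2].astype(np.float32),cv2.DIST_L2,0,.01,.01).ravel()[[1,0]])))
cv2.imwrite("pics/placed.png",np.hstack([ims[0][100:330,150:450],ims[1][130:330,170:420].repeat(1,0)][:1]+[ims[1][130:360,170:420]])[:,:,::-1])
print(status.get_t())
```

```text
[ 0.70633194 -0.13515268  0.59665904]
279 [ 1.1 -0.4 -0.2] 279.2
278 [ 0.6  0.2 -0.3] 278.0
277 [ 0.6  1.2 -0.5] 277.0
276 [ 1.1  0.3 -0.6] 276.0
275 [-0.2  0.7 -1.2] 275.0
274 [ 0.4 -0.3  2. ] 274.4
273 [0.2 1.  6.3] 274.3
top 204 [539.8510952  -60.70839582 130.98469119] [540.15118195 -60.72235509]
bar [434.82534917 -51.46358174 143.47340069]
door 512 35.27903
scene 231 [542.12143872 -61.71370309 129.19601233] [540.15118195 -60.72235509]
bar [nan nan nan]
door 483 36.15324
33.3417<stdin>:20: RuntimeWarning: Mean of empty slice.
  ret = um.true_divide(
[ WARN:0@7.086] global loadsave.cpp:1063 imwrite_ Unsupported depth image for selected encoder is fallbacked to CV_8U.
```

View pics/placed.png

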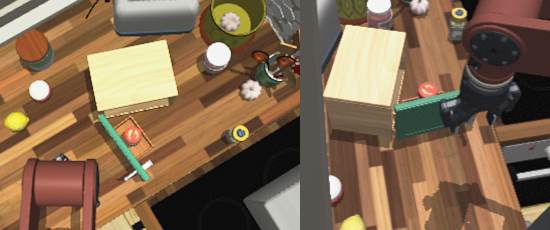

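The jar stands upright in the rack: red lid at (133,135) in the left half, next to the green door. I pinch the handle again and close the door, feeling for the catch.

```bash
cat > close.py <<'E'
from h import *
a,ox,oy=np.load("st.npy"); off=np.array([ox,oy])
q=pt(a,np.array(HL)+off)
fingers.grip(40)
ctrl.goto([*q,370],rpy(a)); ctrl.move_l([*q,288],speed=100)
ctrl.wait(.2); f0=np.array(status.get_wrist_force())
fingers.grip(0,30); ctrl.wait(.2); print(status.get_grip_width(),floc(a,f0),status.get_t())
while a>.1:
    a=max(a-.06,.1)
    ctrl.move_l([*pt(a,np.array(HL)+off),288],rpy(a),speed=70 if a>.11 else 30)
    f=floc(a,f0); off[1]+=np.clip(f[1]*.15,-1,1)
    if abs(f[0])>10 or abs(f[1])>25: print("stop",a,f,off); raise SystemExit
print(a,f,off,status.get_t())
s=a*168; mx=0; snap=False   # s: mm before home
while s>-16:
    s-=.8; b=max(s,0)/168; x=max(0,-s)
    ctrl.move_l([*pt(b,np.array(HL)+off+[x,0]),288],rpy(b),speed=15)
    F=-floc(b,f0)[0]; mx=max(mx,F); print(round(s,1),round(F,1),end='; ')
    if mx>9 and F<mx-4: snap=True; break
    if F>20.5: print("too hard");break
print("snap",snap,floc(0,f0),status.get_t())
if snap:
    for i in range(12):
        F=-floc(0,f0)[0]
        if F<1.5: break
        x-=min(F/1.2*.5,3)
        ctrl.move_l([*pt(0,np.array(HL)+off+[x,0]),288],rpy(0),speed=20); ctrl.wait(.05)
    print("backed",x,floc(0,f0),status.get_t())
E
python3 close.py
```

```text
9.16881049073042 [-0.74230641 -1.1622907   1.81630724] 35.9583
0.1 [-0.37742276 -0.81624577  6.96525256] [ 0.5        -3.33865273] 41.3083
16.0 2.1; 15.2 1.8; 14.4 1.2; 13.6 1.4; 12.8 1.6; 12.0 1.8; 11.2 1.7; 10.4 1.1; 9.6 1.4; 8.8 1.1; 8.0 2.0; 7.2 3.0; 6.4 3.2; 5.6 3.0; 4.8 4.3; 4.0 5.3; 3.2 6.3; 2.4 5.6; 1.6 6.5; 0.8 7.5; -0.0 6.6; -0.8 8.1; -1.6 9.1; -2.4 9.9; -3.2 10.5; -4.0 9.8; -4.8 12.3; -5.6 11.8; -6.4 12.3; -7.2 8.0; snap True [-7.99912204  1.14297327 11.53170547] 48.8083
backed -0.3906659944832439 [-1.11527369  1.26710718  6.69638597] 50.075
```

Run:
```python
from h import *
fingers.grip(30); p=status.get_tcp_pos(); ctrl.wait(.2)
ctrl.move_l([p[0],p[1],400],speed=120); ctrl.goto([400,-150,420],rpy(.5))
ims=[]
for c in ("top","scene"):
    im,X=cloud(c); ims.append(im); x,y,z=X[...,0],X[...,1],X[...,2]
    m=(z>130)&(z<153)&(np.hypot(x-578,y+153)<12); print(c,"bar",m.sum(),X[m].mean(0))
    m=(im[...,1]>im[...,0]+25)&(abs(x-600)<60)&(y>-200)&(y<40)&(abs(z-153)<6)
    print("door ang",m.sum(),cv2.fitLine(X[m][:,:2].astype(np.float32),cv2.DIST_L2,0,.01,.01).ravel(),cv2.minAreaRect(X[m][:,:2].astype(np.float32)))
cv2.imwrite("pics/shut.png",np.hstack([ims[0][100:330,150:450],ims[1][130:360,170:420]])[:,:,::-1].astype(np.uint8))
print(status.get_t())
```

```text
top bar 18 [ 579.63233518 -150.57705546  144.147805  ]
door ang 482 [ 1.8562061e-01 -9.8262149e-01  6.0640765e+02 -7.7692734e+01] ((606.7724609375, -78.73898315429688), (19.247512817382812, 202.90975952148438), 11.659855842590332)
scene bar 35 [ 580.02748229 -150.17426334  140.26236208]
door ang 521 [ 1.8757831e-01 -9.8224968e-01  6.0542865e+02 -7.1068916e+01] ((607.039306640625, -78.05755615234375), (16.090158462524414, 205.29010009765625), 10.890822410583496)
52.5417
```

View pics/shut.png

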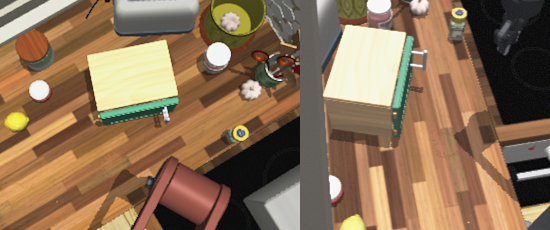

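The door line reads 10.7–10.8°, the same as the cupboard's yaw. The picture shows the door flush against the cupboard, the handle at (166,115), and the yellow-lidded jar still upright. I hand the job in.

```bash
python3 -c "
from h import *
print(ctrl.sign_off())"
```

```text
the job is handed in; nothing more can be done
None
```

I put the red-lidded jar in the door rack, pushed the door shut until the catch snapped (about 12 N), and handed the job in at about 53 s; the last picture shows the door flush, but the jar was out of sight behind it, and sign-off returned no verdict.

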